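Line up the bath jars by height from the lota

TASK

Stand the four glass jars upright on the four grey coasters of the white shelf in order of height, each in the middle of its coaster: the tallest beside the steel lota, falling step by step to the shortest at the soap dish end. Leave the lota and the heart-shaped soap dish where they are, and let no jar tip over.

Things in the scene. Friction and masses are not known exactly. Their poses are not given: they have to be found in the camera images.
- jar_a: The tallest and widest of the four clear glass jars with ribbed aluminium twist caps: 115 mm high over all (cap = top 12 mm), glass 60 mm in diameter, cap 58 mm; 240 g, give or take 30%. Stands upright on the ledge in front of the shelf at the start. Origin: centre of its underside, z up along its axis.
- jar_b: The second tallest of the four clear glass jars with ribbed aluminium twist caps: 95 mm high over all (cap = top 12 mm), glass 54 mm in diameter, cap 52 mm; 170 g, give or take 30%. Stands upright on the ledge in front of the shelf at the start. Origin: centre of its underside, z up along its axis.
- jar_c: The third tallest of the four clear glass jars with ribbed aluminium twist caps: 75 mm high over all (cap = top 12 mm), glass 48 mm in diameter, cap 46 mm; 110 g, give or take 30%. Stands upright on the ledge in front of the shelf at the start. Origin: centre of its underside, z up along its axis.
- jar_d: The shortest and narrowest of the four clear glass jars with ribbed aluminium twist caps: 55 mm high over all (cap = top 12 mm), glass 42 mm in diameter, cap 40 mm; 60 g, give or take 30%. Stands upright on the ledge in front of the shelf at the start. Origin: centre of its underside, z up along its axis.
- pad1: One of four alike flat round grey coasters with dark centres, 68 mm across, 3 mm thick, fixed in a row about 92 mm apart on the white shelf; number 1 from the shelf's +y end (robot's left). Origin: centre of its underside, on the shelf top 70 mm above the ledge. z up, y along the row to the left, x to the back. The shelf board is 140 mm deep, 680 mm long; a rim 16 mm high runs 70 mm behind the coasters' centres.
- pad2: One of four alike flat round grey coasters with dark centres, 68 mm across, 3 mm thick, fixed in a row about 92 mm apart on the white shelf; number 2 from the shelf's +y end (robot's left). Origin: centre of its underside, on the shelf top 70 mm above the ledge. z up, y along the row to the left, x to the back.
- pad3: One of four alike flat round grey coasters with dark centres, 68 mm across, 3 mm thick, fixed in a row about 92 mm apart on the white shelf; number 3 from the shelf's +y end (robot's left). Origin: centre of its underside, on the shelf top 70 mm above the ledge. z up, y along the row to the left, x to the back.
- pad4: One of four alike flat round grey coasters with dark centres, 68 mm across, 3 mm thick, fixed in a row about 92 mm apart on the white shelf; number 4 from the shelf's +y end (robot's left). Origin: centre of its underside, on the shelf top 70 mm above the ledge. z up, y along the row to the left, x to the back.
- lota: Stainless steel lota (round-bellied water pot), 92 mm high, 92 mm in diameter, loose, at one end of the shelf about 115 mm beyond the end coaster: the left end in some starts, the right in others. Origin: centre of its underside. It marks the tall end of the row.
- soap_dish: Heart-shaped pink dish with a white soap in it, about 85 mm across, 26 mm high, loose, at the shelf's other end from the lota. Origin: near the centre of its underside. (Not listed: a flat comb, 4 mm thick, lies in the middle of the jars; a pumice and a nail brush under 25 mm high lie nearer the robot; bottles, tumbler and dispenser stand far to the sides and back.)
Mind the look-alikes: they are no part of the job. What is shaped like the jar_b but orange is not meant. Leave any brown look-alike of the lota alone.

How it is judged:
By the outcome, as a careful person would: the job done as asked, in the order asked, and still so for the second after the job is handed in, with the robot touching nothing.
It also fails if it takes over 112 s, if anything falls off the work surface, if the arm or the gripper's body presses on something with over 40 N, if the wrist force passes 120 N, or if a joint passes its speed limit or range.

ROBOT

A 6-joint arm with a two-finger parallel gripper is mounted at the origin on the work surface. World frame = base frame: x ahead of the robot, y to its left, z up, the work surface at z = 0. Lengths are in m, angles in rad, forces in N, time in s.
With the tool pointing down it reaches from about 0.35 to 0.775 m from the base axis. Payload 7.3 kg.
Tool frame: the origin (TCP) lies at the very end of the fingers, on their centre line; the grasp point (between the pads) lies 19 mm behind it (pinch_z is the distance from the TCP to the grasp point, in m); z points along the fingers, y is the line along which they close (so a half turn about z gives the same grasp; the last joint's range is limited). The gripper opens to 92 mm and grips with 3 to 60 N. Pads are 19 mm wide; open, the fingers measure 130 mm over their backs; the gripper's body (75 mm by 190 mm) begins 47 mm behind the grasp point.
Start: joints at [0.958, 0.342, 1.524, -0, 1.275, -0.146], TCP at [0.236, 0.469, 0.227] pointing down, gripper open.
Joint ranges: [-2.53, 2.53], [-0.77, 2.02], [0.04, 2.7], [-1, 4.14], [0.28, 2.66], [-3.11, 3.11]. Speed limits (rad/s): [2.57, 2.57, 3.14, 3.14, 3.14, 3.14].

INTERFACE

Orientations are given as [roll, pitch, yaw] about the fixed x, y, z axes, in that order (R = Rz(yaw) Ry(pitch) Rx(roll)).
In Python, from cell import * gives the robot as it stands.
- The arm moves only by the tool arm_command, never from a script. Its arguments are lists of equal length, an entry for each row: "fingers": the gripper command: -1 is fully open, 1 is shut, values between are in proportion; "travel": the shift along the tool's x, y, z in m, a list of three; "dr": the turn, a rotation vector about the tool's x, y, z in degrees, a list of three. In form: {"fingers": [fingers, ...], "travel": [[x, y, z], ...], "dr": [[wx, wy, wz], ...]}. A call has 1 to 8 rows; each row is the pose to reach, as a shift and turn from the pose commanded when the call began, along the tool's axes at that moment; what a row does not reach only later rows make up. A row lasts 1/12 s, in which the tool goes at most 41.7 mm and 7.16 degrees, less where a joint would pass 70% of its speed; a pose out of reach is approached as far as the arm can. A call with a gripper value outside its range is refused whole. The fingers move at their own pace and stop on an object; "squeeze" is the grip in N (left out, the last holds). Time passes only in rows, so rows that repeat a pose let the fingers close. It gives the time, the measured TCP pose, the force, the opening and the grip force at its end, in the units of the state.
- observe(): the state, without advancing time (a new reading comes with each control period).
- read_camera(name): name is "scene" or "top" or "wrist"; returns a dict with "color" (384x512x3 uint8, blue, green, red), "z_map" (384x512 float32, m along the optical axis (not along the pixel's ray), 0 where there is no reading), "fx", "fy", "cx", "cy" (pixels), "k1" (the pictures are not rectified: a ray, as slopes to the right and down, at radius r is drawn at 1 + k1 r^2 times it, then the intrinsics apply), "R" (3x3) and "t" (3): a world point X has camera coordinates R X + t. Camera axes: x right, y down, z forward; pixel columns grow to the right and rows downward; lengths in m; the calibration is good to about 2 mm. A picture is of the moment at which its call begins.
- hand_in(): hands the job in; it is judged then, once.
The state is a dict: "time": time; "qpos": joint angles; "qvel": joint speeds; "joint_efforts": joint torques, N m; "tool_pos": TCP position; "tool_rot": TCP orientation; "contact_force": force on the tool from outside, world axes, zero at the start; "torque": the same for the moment, N m; "opening": finger opening in m; "grip_force": force on a finger pad.
Only numpy, scipy, OpenCV 4.12 (cv2) and the standard library are available. Lean on these libraries where they do the work, as an engineer would, in place of code of your own. Each camera call takes 0.05 s, during which the arm holds its last target. There are 200 camera calls.

## Working session

There is one attempt and no reset: what is moved stays moved. The work goes in short steps, Python scripts to look and compute and a tool call to move; the robot and the scene stay as the last step left them, time stands still between calls to the robot, and variables do not carry over. Pictures are saved under pics/ and viewed, at most 14 in all, crops included, and the job is handed in when it is done.

Besides the shell and the picture viewer there is one more tool, called after "Call:" by a JSON object that holds its "op" and its "data", one argument or row to a line. arm_command: Moves the arm, as the interface text tells. Its arguments: {"type":"object","properties":{"fingers":{"type":"array","items":{"type":"number"}},"travel":{"type":"array","items":{"type":"array","items":{"type":"number"}}},"dr":{"type":"array","items":{"type":"array","items":{"type":"number"}}},"squeeze":{"type":"number"}},"required":["fingers","travel","dr"]}

```bash
ls; mkdir -p pics; python3 - <<'E'
from cell import *
import cv2
s=observe(); print(s)
for n in ["scene","top"]:
    c=read_camera(n); cv2.imwrite(f"pics/{n}0.png",c["color"]); print(n,c["fx"],c["fy"],c["cx"],c["cy"],c["k1"],c["R"],c["t"])
E
```

```text
pics
{'time': 0.0, 'qpos': array([ 9.58002426e-01,  3.42700686e-01,  1.52501550e+00, -1.68763576e-05,
        1.27540658e+00, -1.46014771e-01]), 'qvel': array([-1.77614361e-03, -1.50367457e-03, -2.19681279e-03, -5.44685261e-05,
       -8.48101932e-04,  8.29018739e-04]), 'joint_efforts': array([-4.98606787e-04, -4.31236053e+01, -2.44220442e+01,  7.19049876e-02,
        5.59838698e-02, -1.03943676e-04]), 'tool_pos': array([0.2360097 , 0.46850178, 0.22605694]), 'tool_rot': array([-3.14007648e+00, -2.06659326e-04,  2.67481829e+00]), 'contact_force': array([ 0.40010266,  0.40672534, -0.39749964]), 'torque': array([0.01069653, 0.04899147, 0.01667496]), 'grip_force': 0.0, 'opening': 0.09173841400011352}
scene 434.06466415486085 434.06466415486085 255.3094565350498 189.08865861703094 0.003981335404155797 [[-0.37813162  0.92570865  0.00894269]
 [ 0.48724411  0.20722361 -0.84832279]
 [-0.78715288 -0.31642039 -0.52940388]] [ 0.24905289 -0.20231929  1.49094846]
top 393.12986009188614 393.12986009188614 251.34607746243123 192.36537693170442 0.03136444563367432 [[ 0.05850308 -0.99827835  0.00421084]
 [-0.97029292 -0.05785391 -0.23491396]
 [ 0.23475314  0.00965744 -0.97200705]] [-0.09345874  0.56731884  1.10250757]
```

View pics/scene0.png

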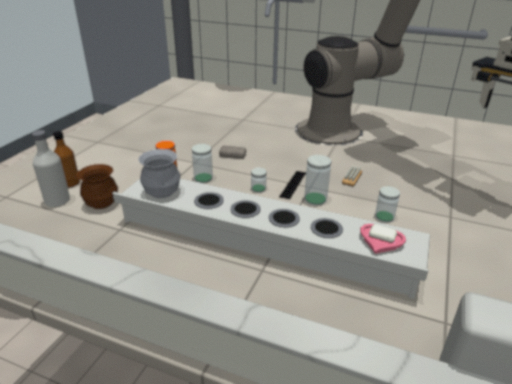

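View pics/top0.png

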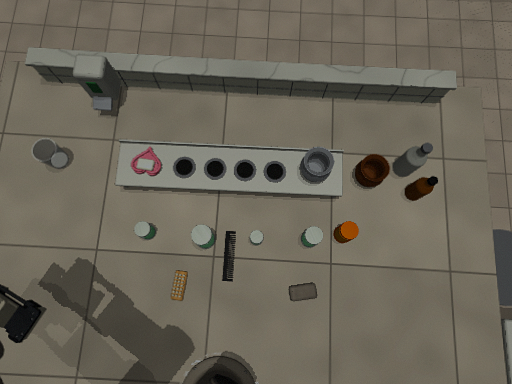

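The top view shows the lota at the right, which is the -y end, at (317,163). The dish is at (147,162). The pads are at (184,167), (215,168), (245,170) and (275,171). The jars are c (145,229), a (203,236), d (256,238) and b (312,236), with the orange look-alike at (346,232). So the order is a→pad4, b→pad3, c→pad2, d→pad1.

```bash
cat > h.py <<'E'
from cell import *
import cv2, numpy as np
def rays(c,uv):
    K=np.array([[c["fx"],0,c["cx"]],[0,c["fy"],c["cy"]],[0,0,1.]])
    p=cv2.undistortPoints(np.float64(uv).reshape(-1,1,2),K,np.array([c["k1"],0,0,0.])).reshape(-1,2)
    return np.c_[p,np.ones(len(p))]
def cloud(c):
    v,u=np.mgrid[:384,:512]; r=rays(c,np.c_[u.ravel(),v.ravel()])*c["z_map"].reshape(-1,1)
    return ((r-c["t"])@c["R"]).reshape(384,512,3)
def onplane(c,uv,z):
    d=rays(c,uv)@c["R"]; o=-c["R"].T@c["t"]
    return o+d*((z-o[2])/d[:,2])[:,None]
E
python3 - <<'E'
from h import *
np.set_printoptions(precision=4,suppress=True)
c=read_camera("top"); P=cloud(c); hsv=cv2.cvtColor(c["color"],cv2.COLOR_BGR2HSV)
print("ledge",P[250,150:180:10,2],"shelf",[P[r,q,2] for r,q in [(185,170),(187,230),(150,200)]])
for n,(u,v) in dict(p1=(184,167),p2=(215,168),p3=(245,170),p4=(275,171)).items():
    m=np.zeros((384,512),np.uint8); m[v-14:v+15,u-14:u+15]=(hsv[v-14:v+15,u-14:u+15,2]<70)
    k=cv2.connectedComponentsWithStats(m); i=1+np.argmax(k[2][1:,4]); print(n,k[3][i],k[2][i,4],onplane(c,[k[3][i]],.073)[0])
for n,(u,v,h) in dict(a=(203,236,.115),b=(312,236,.095),c=(145,229,.075),d=(256,238,.055),o=(346,232,.095)).items():
    w=P[v-20:v+21,u-18:u+19]; zz=w[...,2]; print(n,"zmax",np.percentile(zz,[90,95,99]))
    k=abs(zz-h)<.006; vv,uu=np.nonzero(k); 
    if len(uu)>8:
        (x,y),r=cv2.minEnclosingCircle(np.float32(np.c_[uu,vv])); print(len(uu),(x+u-18,y+v-20,r),onplane(c,[[x+u-18,y+v-20]],h)[0], w[k].mean(0),np.ptp(w[k],axis=0))
w=P[140:190,295:340].reshape(-1,3); w=w[w[:,2]>.1]; print("lota",w.min(0),w.max(0),w.mean(0))
w=P[145:180,128:165].reshape(-1,3); w=w[w[:,2]>.08]; print("dish",w.min(0),w.max(0))
cv2.imwrite("pics/top1.png",cv2.resize(c["color"][130:260,110:370],(780,390),interpolation=cv2.INTER_CUBIC))
E
```

```text
ledge [-0.0027 -0.0072  0.0009] shelf [np.float64(0.06920301353734017), np.float64(0.06904757474629593), np.float64(0.06687631294247658)]
p1 [183.3282 166.2214] 262 [0.6391 0.149  0.073 ]
p2 [214.3992 167.979 ] 238 [0.6393 0.0554 0.073 ]
p3 [244.314  169.3554] 242 [ 0.6403 -0.0346  0.073 ]
p4 [274.5187 170.7676] 241 [ 0.6413 -0.1254  0.073 ]
a zmax [0.1144 0.1157 0.1185]
338 (200.93820190429688, 234.308988571167, 10.596282005310059) [0.4325 0.0725 0.115 ] [0.4328 0.0722 0.1139] [0.0567 0.0559 0.0111]
b zmax [0.0942 0.0958 0.0982]
257 (313.32775115966797, 235.0598087310791, 9.212946891784668) [ 0.4516 -0.2425  0.095 ] [ 0.4525 -0.2431  0.0945] [0.0521 0.0488 0.0117]
c zmax [0.0726 0.0751 0.0778]
205 (142.0, 229.0625, 8.566248893737793) [0.4427 0.2483 0.075 ] [0.4442 0.2491 0.0739] [0.0435 0.0467 0.0096]
d zmax [0.0479 0.0542 0.0576]
145 (256.1666660308838, 236.5, 6.851701736450195) [ 0.443  -0.0816  0.055 ] [ 0.4434 -0.0818  0.0541] [0.0385 0.0385 0.0093]
o zmax [0.0942 0.0959 0.0988]
265 (348.85344886779785, 229.982759475708, 9.342496871948242) [ 0.4721 -0.3426  0.095 ] [ 0.4728 -0.3426  0.0945] [0.0519 0.0508 0.0117]
lota [ 0.2971 -0.2841  0.1002] [ 0.6924 -0.0711  1.2053] [ 0.6418 -0.2381  0.1565]
dish [ 0.2971 -0.0711  0.0801] [0.6904 0.3061 1.2053]
```

View pics/top1.png

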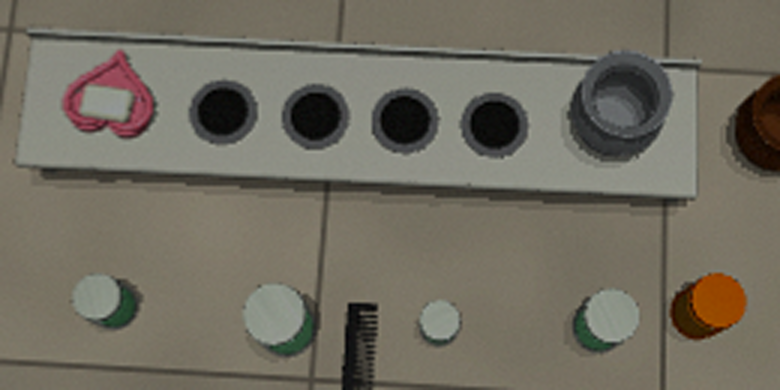

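Call:
{"op": "arm_command", "data": {
  "fingers": [-1,-1,-1,-1,-1,-1,-1,-1],
  "travel": [
    [-0.03,-0.027,0],
    [-0.06,-0.054,0],
    [-0.09,-0.081,0],
    [-0.12,-0.108,0],
    [-0.15,-0.135,0],
    [-0.18,-0.162,0],
    [-0.21,-0.189,0],
    [-0.216,-0.199,0]
  ],
  "dr": [
    [0,0,7],
    [0,0,14],
    [0,0,21],
    [0,0,28],
    [0,0,35],
    [0,0,42],
    [0,0,49],
    [0,0,56]
  ]
}}

```text
time: 0.82
tool_pos: [0.3411, 0.1901, 0.2267]
tool_rot: [3.141, 0.002, 1.688]
contact_force: [0.8, 0.7, -1.1]
opening: 0.0917
grip_force: 0.0
```

Call:
{"op": "arm_command", "data": {
  "fingers": [-1,-1,-1,-1,-1,-1,-1,-1],
  "travel": [
    [-0.286,0.0685,0.03],
    [-0.286,0.0685,0.03],
    [-0.286,0.0685,0.03],
    [-0.286,0.0685,0.03],
    [-0.286,0.0685,0.03],
    [-0.286,0.0685,0.03],
    [-0.286,0.0685,0.03],
    [-0.286,0.0685,0.03]
  ],
  "dr": [
    [0,0,4],
    [0,0,7.3],
    [0,0,7.3],
    [0,0,7.3],
    [0,0,7.3],
    [0,0,7.3],
    [0,0,7.3],
    [0,0,7.3]
  ]
}}

```text
time: 1.48
tool_pos: [0.4454, -0.0867, 0.1959]
tool_rot: [3.141, 0.002, 1.565]
contact_force: [-0.3, -0.2, 1.2]
opening: 0.0917
grip_force: 0.0
```

Call:
{"op": "arm_command", "data": {
  "fingers": [-1,-1],
  "travel": [
    [0,0,0],
    [0,0,0]
  ],
  "dr": [
    [0,0,0],
    [0,0,0]
  ]
}}

```text
time: 1.65
tool_pos: [0.4431, -0.0808, 0.1963]
tool_rot: [-3.14, -0.001, 1.569]
contact_force: [0.3, 0.0, 0.6]
opening: 0.0919
grip_force: 0.0
```

```bash
python3 - <<'E'
from h import *
s=observe(); print(s["tool_pos"],s["tool_rot"],s["qpos"])
c=read_camera("wrist"); cv2.imwrite("pics/w0.png",c["color"]); P=cloud(c); print(-c["R"].T@c["t"])
k=abs(P[...,2]-.055)<.006; k&=(abs(P[...,0]-.443)<.04)&(abs(P[...,1]+.082)<.04)
w=P[k]; print(k.sum(),(w.min(0)+w.max(0))/2,np.ptp(w,axis=0))
E
```

```text
[ 0.44307514 -0.08076605  0.19631125] [-3.14021062e+00 -9.99479473e-04  1.56889652e+00] [-3.51100009e-01  2.36762575e-01  1.76426528e+00  5.12669652e-04
  1.14220544e+00 -3.49414335e-01]
[0.44295885 0.00298621 0.35561952]
1087 [ 0.44577746 -0.07926506  0.05354334] [0.03954761 0.0406016  0.00891394]
```

View pics/w0.png

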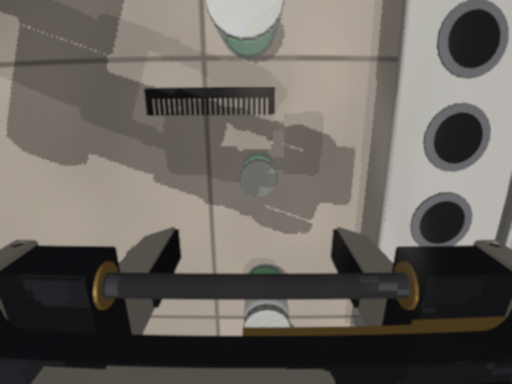

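Call:
{"op": "arm_command", "data": {
  "fingers": [-1,-1,-1,-1,-1,-1,-1,-1],
  "travel": [
    [0,0.0015,0.035],
    [0,0.0015,0.07],
    [0,0.0015,0.105],
    [0,0.0015,0.14],
    [0,0.0015,0.165],
    [0,0.0015,0.178],
    [0,0.0015,0.184],
    [0,0.0015,0.184]
  ],
  "dr": [
    [0,0,0],
    [0,0,0],
    [0,0,0],
    [0,0,0],
    [0,0,0],
    [0,0,0],
    [0,0,0],
    [0,0,0]
  ]
}}

```text
time: 2.37
tool_pos: [0.4444, -0.0796, 0.0121]
tool_rot: [-3.14, -0.001, 1.572]
contact_force: [-0.3, 0.3, 0.2]
opening: 0.092
grip_force: 0.0
```

Call:
{"op": "arm_command", "data": {
  "fingers": [0.1,0.1,0.1,0.3,0.5,0.7,1,1],
  "travel": [
    [0,0,0],
    [0,0,0],
    [0,0,0],
    [0,0,0],
    [0,0,0],
    [0,0,0],
    [0,0,0],
    [0,0,0]
  ],
  "dr": [
    [0,0,0],
    [0,0,0],
    [0,0,0],
    [0,0,0],
    [0,0,0],
    [0,0,0],
    [0,0,0],
    [0,0,0]
  ],
  "squeeze": 12
}}

```text
time: 3.03
tool_pos: [0.4452, -0.0812, 0.0128]
tool_rot: [3.141, -0.0, 1.57]
contact_force: [-0.5, -0.0, 0.6]
opening: 0.0425
grip_force: 0.6
```

Call:
{"op": "arm_command", "data": {
  "fingers": [1,1,1,1],
  "travel": [
    [0,0,0],
    [0,0,0],
    [0,0,0],
    [0,0,0]
  ],
  "dr": [
    [0,0,0],
    [0,0,0],
    [0,0,0],
    [0,0,0]
  ]
}}

```text
time: 3.37
tool_pos: [0.4452, -0.0812, 0.0128]
tool_rot: [3.141, 0.0, 1.57]
contact_force: [-0.0, -0.3, 1.8]
opening: 0.0415
grip_force: 12.0
```

Call:
{"op": "arm_command", "data": {
  "fingers": [1,1,1,1,1,1,1,1],
  "travel": [
    [0,0,-0.02],
    [0,0,-0.05],
    [0,0,-0.085],
    [0,0,-0.12],
    [0,0,-0.15],
    [0,0,-0.17],
    [0,0,-0.17],
    [0,0,-0.17]
  ],
  "dr": [
    [0,0,0],
    [0,0,0],
    [0,0,0],
    [0,0,0],
    [0,0,0],
    [0,0,0],
    [0,0,0],
    [0,0,0]
  ]
}}

```text
time: 4.03
tool_pos: [0.4454, -0.0812, 0.1831]
tool_rot: [3.14, 0.0, 1.57]
contact_force: [-0.5, 0.1, -1.1]
opening: 0.0416
grip_force: 12.0
```

Call:
{"op": "arm_command", "data": {
  "fingers": [1,1,1,1,1,1,1,1],
  "travel": [
    [0.015,0.01,0],
    [0.035,0.03,0],
    [0.06,0.05,0],
    [0.085,0.07,0],
    [0.11,0.09,0],
    [0.125,0.1,0],
    [0.13,0.105,0],
    [0.13,0.105,0]
  ],
  "dr": [
    [0,0,0],
    [0,0,0],
    [0,0,0],
    [0,0,0],
    [0,0,0],
    [0,0,0],
    [0,0,0],
    [0,0,0]
  ]
}}

```text
time: 4.7
tool_pos: [0.5499, 0.0498, 0.1804]
tool_rot: [-3.138, -0.0, 1.572]
contact_force: [-1.1, -0.2, -0.6]
opening: 0.0416
grip_force: 12.0
```

```bash
python3 - <<'E'
from h import *
s=observe(); print(s["tool_pos"],s["tool_rot"],s["opening"])
c=read_camera("wrist"); cv2.imwrite("pics/w1.png",c["color"]); P=cloud(c)
m=(cv2.cvtColor(c["color"],cv2.COLOR_BGR2GRAY)<60).astype(np.uint8)
k=cv2.connectedComponentsWithStats(m)
for st,ce in zip(k[2][1:],k[3][1:]):
    if 800<st[4]<8000: print(st,ce,onplane(c,[ce],.073)[0])
# held jar cap: relative to tool
h=s["tool_pos"][2]-.0125+.055
q=(abs(P[...,2]-h)<.005)&(np.hypot(P[...,0]-s["tool_pos"][0],P[...,1]-s["tool_pos"][1])<.04)
w=P[q]; print(len(w)); print((w.min(0)+w.max(0))/2-s["tool_pos"],np.ptp(w,axis=0))
E
```

```text
[0.54990457 0.04984291 0.18044632] [-3.13804071e+00 -2.89883100e-04  1.57203096e+00] 0.04159487810298532
[ 325  159   51   49 1952] [350.53944672 182.69620902] [0.63984279 0.05659042 0.073     ]
3720
[-0.00043002  0.00208163  0.0424936 ] [0.06293155 0.04102459 0.00997136]
```

View pics/w1.png

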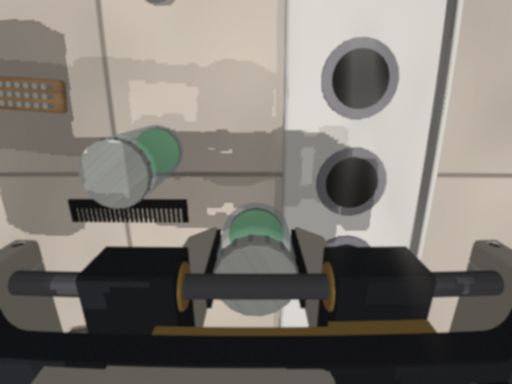

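Call:
{"op": "arm_command", "data": {
  "fingers": [1,1,1,1,1,1,1,1],
  "travel": [
    [0.02,0.018,0],
    [0.045,0.04,0],
    [0.07,0.063,0],
    [0.088,0.08,0],
    [0.099,0.0896,0],
    [0.099,0.0896,0],
    [0.099,0.0896,0],
    [0.099,0.0896,0]
  ],
  "dr": [
    [0,0,0],
    [0,0,0],
    [0,0,0],
    [0,0,0],
    [0,0,0],
    [0,0,0],
    [0,0,0],
    [0,0,0]
  ]
}}

```text
time: 5.42
tool_pos: [0.639, 0.146, 0.1823]
tool_rot: [-3.14, 0.001, 1.569]
contact_force: [0.8, 0.3, -1.0]
opening: 0.0416
grip_force: 12.0
```

```bash
python3 - <<'E'
from h import *
s=observe(); print(s["tool_pos"],s["tool_rot"],s["contact_force"])
c=read_camera("wrist")
m=(cv2.cvtColor(c["color"],cv2.COLOR_BGR2GRAY)<60).astype(np.uint8)
k=cv2.connectedComponentsWithStats(m)
for st,ce in zip(k[2][1:],k[3][1:]):
    if 800<st[4]<8000: print(st,ce,onplane(c,[ce],.073)[0])
E
```

```text
[0.639034   0.14604976 0.18225756] [-3.13992082e+00  6.34480962e-04  1.56873707e+00] [ 0.78080741  0.32437328 -0.97755259]
[ 230  160   53   46 1982] [256.21644803 183.30625631] [0.63920087 0.15133972 0.073     ]
```

Call:
{"op": "arm_command", "data": {
  "fingers": [1,1,1,1,1,1,1,1],
  "travel": [
    [0.002,0.0005,0.015],
    [0.002,0.0005,0.035],
    [0.002,0.0005,0.055],
    [0.002,0.0005,0.07],
    [0.002,0.0005,0.08],
    [0.002,0.0005,0.088],
    [0.002,0.0005,0.09],
    [0.002,0.0005,0.09]
  ],
  "dr": [
    [0,0,0],
    [0,0,0],
    [0,0,0],
    [0,0,0],
    [0,0,0],
    [0,0,0],
    [0,0,0],
    [0,0,0]
  ]
}}

```text
time: 6.13
tool_pos: [0.6404, 0.1493, 0.0928]
tool_rot: [-3.141, 0.0, 1.57]
contact_force: [0.1, 0.3, -0.5]
opening: 0.0418
grip_force: 12.0
```

Call:
{"op": "arm_command", "data": {
  "fingers": [1,1],
  "travel": [
    [0,0,0.002],
    [0,0,0.002]
  ],
  "dr": [
    [0,0,0],
    [0,0,0]
  ]
}}

```text
time: 6.3
tool_pos: [0.6409, 0.1497, 0.0915]
tool_rot: [3.14, -0.0, 1.57]
contact_force: [-0.4, -0.4, -0.7]
opening: 0.0414
grip_force: 12.0
```

Call:
{"op": "arm_command", "data": {
  "fingers": [1,1,1,1],
  "travel": [
    [0,-0.001,0.001],
    [0,-0.001,0.002],
    [0,-0.001,0.003],
    [0,-0.001,0.003]
  ],
  "dr": [
    [0,0,0],
    [0,0,0],
    [0,0,0],
    [0,0,0]
  ]
}}

```text
time: 6.63
tool_pos: [0.6394, 0.1498, 0.0877]
tool_rot: [-3.142, -0.0, 1.57]
contact_force: [-0.2, 0.2, -0.5]
opening: 0.0413
grip_force: 12.0
```

Call:
{"op": "arm_command", "data": {
  "fingers": [1,1,1,1],
  "travel": [
    [0,0,0.001],
    [0,0,0.002],
    [0,0,0.002],
    [0,0,0.002]
  ],
  "dr": [
    [0,0,0],
    [0,0,0],
    [0,0,0],
    [0,0,0]
  ]
}}

```text
time: 6.97
tool_pos: [0.6395, 0.1498, 0.0858]
tool_rot: [3.141, -0.0, 1.57]
contact_force: [0.3, -0.1, 0.4]
opening: 0.0417
grip_force: 12.0
```

Near contact; one more small step, then open.

Call:
{"op": "arm_command", "data": {
  "fingers": [1,1,1],
  "travel": [
    [0,0,0.001],
    [0,0,0.001],
    [0,0,0.001]
  ],
  "dr": [
    [0,0,0],
    [0,0,0],
    [0,0,0]
  ]
}}

```text
time: 7.22
tool_pos: [0.6396, 0.1498, 0.0858]
tool_rot: [3.141, -0.0, 1.57]
contact_force: [-1.5, 0.1, 6.2]
opening: 0.0417
grip_force: 12.0
```

Call:
{"op": "arm_command", "data": {
  "fingers": [0.0,-0.2,-0.4,-0.6,-0.8,-0.8,-0.8,-0.8],
  "travel": [
    [0,0,0],
    [0,0,0],
    [0,0,0],
    [0,0,0],
    [0,0,0],
    [0,0,0],
    [0,0,0],
    [0,0,0]
  ],
  "dr": [
    [0,0,0],
    [0,0,0],
    [0,0,0],
    [0,0,0],
    [0,0,0],
    [0,0,0],
    [0,0,0],
    [0,0,0]
  ]
}}

```text
time: 7.88
tool_pos: [0.6394, 0.1497, 0.0847]
tool_rot: [-3.142, -0.0, 1.57]
contact_force: [0.5, 0.1, 0.2]
opening: 0.0821
grip_force: 0.0
```

Call:
{"op": "arm_command", "data": {
  "fingers": [-1,-1,-1,-1,-1,-1,-1,-1],
  "travel": [
    [0,0,-0.02],
    [0,0,-0.05],
    [0,0,-0.08],
    [0,0,-0.11],
    [0,0,-0.13],
    [0,0,-0.14],
    [0,0,-0.14],
    [0,0,-0.14]
  ],
  "dr": [
    [0,0,0],
    [0,0,0],
    [0,0,0],
    [0,0,0],
    [0,0,0],
    [0,0,0],
    [0,0,0],
    [0,0,0]
  ]
}}

```text
time: 8.55
tool_pos: [0.6392, 0.1497, 0.2239]
tool_rot: [-3.141, 0.0, 1.57]
contact_force: [-0.3, -0.5, 0.0]
opening: 0.0917
grip_force: 0.0
```

```bash
cat >> h.py <<'E'
def cap(P,x,y,h,r=.05):
    w=P[(abs(P[...,2]-h)<.006)&(np.hypot(P[...,0]-x,P[...,1]-y)<r)]
    return (len(w),(w.min(0)+w.max(0))/2,np.ptp(w,axis=0)) if len(w) else None
E
python3 - <<'E'
from h import *
np.set_printoptions(precision=4,suppress=True)
s=observe(); print(s["tool_pos"],s["opening"])
P=cloud(read_camera("wrist")); print(cap(P,.6395,.15,.128)); print(cap(P,.443,.249,.075))
P=cloud(read_camera("top")); print(cap(P,.6395,.15,.128)); print(cap(P,.443,.249,.075))
E
```

```text
[0.6392 0.1497 0.2239] 0.09165370473468774
(1467, array([0.6392, 0.1515, 0.1269]), array([0.0406, 0.041 , 0.0097]))
(1726, array([0.4469, 0.2522, 0.0738]), array([0.0467, 0.0477, 0.0095]))
(64, array([0.6388, 0.1403, 0.1274]), array([0.0376, 0.0229, 0.0101]))
None
```

Call:
{"op": "arm_command", "data": {
  "fingers": [-1,-1,-1,-1,-1,-1,-1,-1],
  "travel": [
    [0.02,-0.035,0],
    [0.038,-0.07,0],
    [0.057,-0.105,0],
    [0.075,-0.14,0.01],
    [0.09,-0.17,0.02],
    [0.1,-0.194,0.03],
    [0.1,-0.194,0.03],
    [0.1,-0.194,0.03]
  ],
  "dr": [
    [0,0,0],
    [0,0,0],
    [0,0,0],
    [0,0,0],
    [0,0,0],
    [0,0,0],
    [0,0,0],
    [0,0,0]
  ]
}}

```text
time: 9.32
tool_pos: [0.4438, 0.2501, 0.1933]
tool_rot: [-3.139, 0.001, 1.572]
contact_force: [0.3, 0.9, 1.7]
opening: 0.0917
grip_force: 0.0
```

```bash
python3 - <<'E'
from h import *
np.set_printoptions(precision=4,suppress=True)
c=read_camera("wrist");s=observe(); print(s["tool_pos"],s["tool_rot"],s["qpos"])
print(cap(cloud(c),.445,.251,.075))
E
```

```text
[0.4453 0.2499 0.1939] [-3.1405  0.0007  1.5709] [ 0.3613  0.3461  1.6139 -0.0002  1.1829  0.3613]
(1675, array([0.446 , 0.2527, 0.0737]), array([0.0469, 0.0465, 0.0094]))
```

Call:
{"op": "arm_command", "data": {
  "fingers": [-1,-1,-1,-1,-1,-1,-1,-1],
  "travel": [
    [0.001,0.0005,0.035],
    [0.001,0.0005,0.07],
    [0.001,0.0005,0.105],
    [0.001,0.0005,0.135],
    [0.001,0.0005,0.155],
    [0.001,0.0005,0.165],
    [0.001,0.0005,0.167],
    [0.001,0.0005,0.167]
  ],
  "dr": [
    [0,0,0],
    [0,0,0],
    [0,0,0],
    [0,0,0],
    [0,0,0],
    [0,0,0],
    [0,0,0],
    [0,0,0]
  ]
}}

```text
time: 10.03
tool_pos: [0.4469, 0.2506, 0.0276]
tool_rot: [-3.141, 0.0, 1.569]
contact_force: [0.2, -0.4, -0.3]
opening: 0.092
grip_force: 0.0
```

Call:
{"op": "arm_command", "data": {
  "fingers": [0,0,0.2,0.4,0.6,1,1,1],
  "travel": [
    [0,0,0],
    [0,0,0],
    [0,0,0],
    [0,0,0],
    [0,0,0],
    [0,0,0],
    [0,0,0],
    [0,0,0]
  ],
  "dr": [
    [0,0,0],
    [0,0,0],
    [0,0,0],
    [0,0,0],
    [0,0,0],
    [0,0,0],
    [0,0,0],
    [0,0,0]
  ],
  "squeeze": 15
}}

```text
time: 10.7
tool_pos: [0.4461, 0.251, 0.0279]
tool_rot: [3.141, -0.0, 1.57]
contact_force: [1.0, -0.3, 2.0]
opening: 0.0476
grip_force: 15.0
```

Call:
{"op": "arm_command", "data": {
  "fingers": [1,1,1],
  "travel": [
    [0,0,0],
    [0,0,0],
    [0,0,0]
  ],
  "dr": [
    [0,0,0],
    [0,0,0],
    [0,0,0]
  ]
}}

```text
time: 10.95
tool_pos: [0.4461, 0.251, 0.0279]
tool_rot: [3.141, -0.0, 1.57]
contact_force: [-0.7, -0.6, 2.0]
opening: 0.0477
grip_force: 15.0
```

Call:
{"op": "arm_command", "data": {
  "fingers": [1,1,1,1,1,1,1,1],
  "travel": [
    [0,0,-0.02],
    [0,0,-0.05],
    [0,0,-0.085],
    [0,0,-0.12],
    [0,0,-0.15],
    [0,0,-0.17],
    [0,0,-0.17],
    [0,0,-0.17]
  ],
  "dr": [
    [0,0,0],
    [0,0,0],
    [0,0,0],
    [0,0,0],
    [0,0,0],
    [0,0,0],
    [0,0,0],
    [0,0,0]
  ]
}}

```text
time: 11.62
tool_pos: [0.4462, 0.2509, 0.1981]
tool_rot: [3.14, -0.001, 1.57]
contact_force: [-0.6, 0.4, -1.7]
opening: 0.0476
grip_force: 15.0
```

Call:
{"op": "arm_command", "data": {
  "fingers": [1,1,1,1,1,1,1,1],
  "travel": [
    [-0.015,0.015,0],
    [-0.04,0.04,0],
    [-0.067,0.067,0],
    [-0.094,0.094,0],
    [-0.12,0.12,0],
    [-0.147,0.147,0],
    [-0.172,0.172,0],
    [-0.196,0.1935,0]
  ],
  "dr": [
    [0,0,0],
    [0,0,0],
    [0,0,0],
    [0,0,0],
    [0,0,0],
    [0,0,0],
    [0,0,0],
    [0,0,0]
  ]
}}

```text
time: 12.28
tool_pos: [0.6397, 0.0529, 0.1946]
tool_rot: [-3.137, -0.0, 1.569]
contact_force: [0.2, 0.4, -1.1]
opening: 0.0474
grip_force: 15.0
```

Call:
{"op": "arm_command", "data": {
  "fingers": [1,1,1],
  "travel": [
    [0,0,0],
    [0,0,0],
    [0,0,0]
  ],
  "dr": [
    [0,0,0],
    [0,0,0],
    [0,0,0]
  ]
}}

```text
time: 12.53
tool_pos: [0.6382, 0.055, 0.1954]
tool_rot: [-3.137, -0.001, 1.57]
contact_force: [0.1, 0.1, -2.1]
opening: 0.0478
grip_force: 15.0
```

```bash
cat >> h.py <<'E'
def pads(c):
    m=(cv2.cvtColor(c["color"],cv2.COLOR_BGR2GRAY)<60).astype(np.uint8)
    k=cv2.connectedComponentsWithStats(m)
    for st,ce in zip(k[2][1:],k[3][1:]):
        p=onplane(c,[ce],.073)[0]
        if 300<st[4]<8000 and abs(p[0]-.64)<.03: print("pad",st,ce,p)
E
python3 - <<'E'
from h import *
c=read_camera("wrist");print(observe()["tool_pos"]);pads(c)
E
```

```text
[0.63816159 0.05558444 0.19612855]
pad [ 234  159   50   40 1500] [258.91666667 178.364     ] [0.64072285 0.06173802 0.073     ]
```

Call:
{"op": "arm_command", "data": {
  "fingers": [1,1,1,1,1,1,1,1],
  "travel": [
    [0,0,0.015],
    [0,0,0.035],
    [0,0,0.055],
    [0,0,0.073],
    [0,0,0.085],
    [0,0,0.091],
    [0,0,0.093],
    [0,0,0.093]
  ],
  "dr": [
    [0,0,0],
    [0,0,0],
    [0,0,0],
    [0,0,0],
    [0,0,0],
    [0,0,0],
    [0,0,0],
    [0,0,0]
  ]
}}

```text
time: 13.25
tool_pos: [0.639, 0.0555, 0.1047]
tool_rot: [-3.141, -0.0, 1.571]
contact_force: [0.3, -0.5, -0.3]
opening: 0.048
grip_force: 15.0
```

Call:
{"op": "arm_command", "data": {
  "fingers": [1,1,1],
  "travel": [
    [0,0,0],
    [0,0,0],
    [0,0,0]
  ],
  "dr": [
    [0,0,0],
    [0,0,0],
    [0,0,0]
  ]
}}

```text
time: 13.5
tool_pos: [0.6398, 0.0548, 0.1057]
tool_rot: [3.14, -0.0, 1.57]
contact_force: [-0.3, 0.2, -0.8]
opening: 0.0476
grip_force: 15.0
```

Target contact is at about 0.1005 to 0.101.

Call:
{"op": "arm_command", "data": {
  "fingers": [1,1,1,1,1,1],
  "travel": [
    [0,0,0.002],
    [0,0,0.003],
    [0,0,0.004],
    [0,0,0.005],
    [0,0,0.005],
    [0,0,0.005]
  ],
  "dr": [
    [0,0,0],
    [0,0,0],
    [0,0,0],
    [0,0,0],
    [0,0,0],
    [0,0,0]
  ]
}}

```text
time: 14.0
tool_pos: [0.6394, 0.0547, 0.1009]
tool_rot: [3.141, 0.0, 1.57]
contact_force: [-3.0, 0.0, 6.5]
opening: 0.048
grip_force: 15.0
```

Call:
{"op": "arm_command", "data": {
  "fingers": [1,1,1],
  "travel": [
    [0,0,0.001],
    [0,0,0.001],
    [0,0,0.001]
  ],
  "dr": [
    [0,0,0],
    [0,0,0],
    [0,0,0]
  ]
}}

```text
time: 14.25
tool_pos: [0.6394, 0.0547, 0.1009]
tool_rot: [3.14, 0.0, 1.57]
contact_force: [-5.6, 0.5, 11.6]
opening: 0.0478
grip_force: 15.0
```

Call:
{"op": "arm_command", "data": {
  "fingers": [0.0,-0.2,-0.4,-0.6,-0.8,-0.8,-0.8,-0.8],
  "travel": [
    [0,0,-0.001],
    [0,0,-0.001],
    [0,0,-0.001],
    [0,0,-0.001],
    [0,0,-0.001],
    [0,0,-0.001],
    [0,0,-0.001],
    [0,0,-0.001]
  ],
  "dr": [
    [0,0,0],
    [0,0,0],
    [0,0,0],
    [0,0,0],
    [0,0,0],
    [0,0,0],
    [0,0,0],
    [0,0,0]
  ]
}}

```text
time: 14.92
tool_pos: [0.6394, 0.0547, 0.0996]
tool_rot: [-3.141, -0.0, 1.57]
contact_force: [-0.1, 0.1, -0.5]
opening: 0.0825
grip_force: 0.0
```

Call:
{"op": "arm_command", "data": {
  "fingers": [-1,-1,-1,-1,-1,-1,-1,-1],
  "travel": [
    [0,0,-0.02],
    [0,0,-0.05],
    [0,0,-0.08],
    [0,0,-0.11],
    [0,0,-0.13],
    [0,0,-0.14],
    [0,0,-0.14],
    [0,0,-0.14]
  ],
  "dr": [
    [0,0,0],
    [0,0,0],
    [0,0,0],
    [0,0,0],
    [0,0,0],
    [0,0,0],
    [0,0,0],
    [0,0,0]
  ]
}}

```text
time: 15.58
tool_pos: [0.6391, 0.0547, 0.2389]
tool_rot: [-3.141, -0.0, 1.57]
contact_force: [0.1, 0.1, -0.5]
opening: 0.092
grip_force: 0.0
```

```bash
python3 - <<'E'
from h import *
np.set_printoptions(precision=4,suppress=True)
c=read_camera("wrist");P=cloud(c);s=observe(); print(s["tool_pos"])
print(cap(P,.6395,.056,.148),cap(P,.6395,.15,.128));cv2.imwrite("pics/w2.png",c["color"])
E
```

```text
[0.6387 0.0547 0.2379]
(1993, array([0.6388, 0.0561, 0.1467]), array([0.0466, 0.0472, 0.0093])) (1728, array([0.639 , 0.1514, 0.1286]), array([0.0402, 0.0401, 0.0056]))
```

View pics/w2.png

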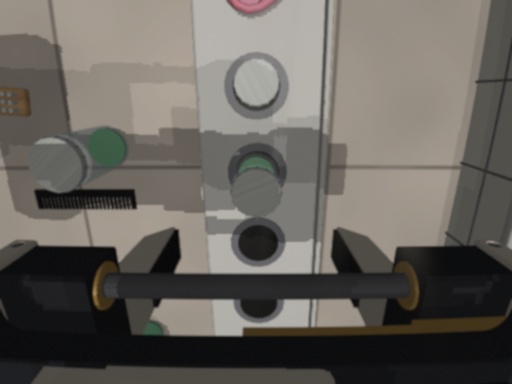

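Jars d (257,83) and c (256,180) stand centred on their pads. Next is jar b.

Call:
{"op": "arm_command", "data": {
  "fingers": [-1,-1,-1,-1,-1,-1,-1,-1],
  "travel": [
    [-0.02,-0.025,0],
    [-0.045,-0.055,0],
    [-0.075,-0.08,0],
    [-0.105,-0.105,0],
    [-0.135,-0.13,0],
    [-0.165,-0.155,0],
    [-0.195,-0.175,0],
    [-0.225,-0.187,0]
  ],
  "dr": [
    [0,0,0],
    [0,0,0],
    [0,0,0],
    [0,0,0],
    [0,0,0],
    [0,0,0],
    [0,0,0],
    [0,0,0]
  ]
}}

```text
time: 16.3
tool_pos: [0.4492, -0.1706, 0.238]
tool_rot: [-3.138, -0.002, 1.57]
contact_force: [0.9, -0.7, 0.3]
opening: 0.0919
grip_force: 0.0
```

Call:
{"op": "arm_command", "data": {
  "fingers": [-1,-1,-1,-1,-1,-1],
  "travel": [
    [-0.025,0,0],
    [-0.05,0,0.005],
    [-0.068,0,0.01],
    [-0.074,0,0.01],
    [-0.074,0,0.01],
    [-0.074,0,0.01]
  ],
  "dr": [
    [0,0,0],
    [0,0,0],
    [0,0,0],
    [0,0,0],
    [0,0,0],
    [0,0,0]
  ]
}}

```text
time: 16.8
tool_pos: [0.4518, -0.2433, 0.2287]
tool_rot: [-3.14, -0.002, 1.57]
contact_force: [0.3, 0.5, 0.1]
opening: 0.0919
grip_force: 0.0
```

```bash
python3 - <<'E'
from h import *
np.set_printoptions(precision=4,suppress=True)
c=read_camera("wrist");P=cloud(c);s=observe(); print(s["tool_pos"],s["tool_rot"])
print(cap(P,.452,-.242,.095)); pads(c)
E
```

```text
[ 0.452  -0.243   0.2292] [-3.1406 -0.0013  1.5705]
(1911, array([ 0.4547, -0.2409,  0.0941]), array([0.0524, 0.0524, 0.0097]))
pad [ 421   37   46   51 1735] [444.2409  61.6576] [ 0.6442 -0.1216  0.073 ]
```

Call:
{"op": "arm_command", "data": {
  "fingers": [-1,-1,-1,-1,-1,-1,-1,-1],
  "travel": [
    [0.0003,0.002,0.035],
    [0.0003,0.002,0.07],
    [0.0003,0.002,0.105],
    [0.0003,0.002,0.14],
    [0.0003,0.002,0.165],
    [0.0003,0.002,0.18],
    [0.0003,0.002,0.185],
    [0.0003,0.002,0.185]
  ],
  "dr": [
    [0,0,0],
    [0,0,0],
    [0,0,0],
    [0,0,0],
    [0,0,0],
    [0,0,0],
    [0,0,0],
    [0,0,0]
  ]
}}

```text
time: 17.52
tool_pos: [0.4538, -0.2424, 0.0439]
tool_rot: [-3.14, -0.002, 1.571]
contact_force: [-0.3, 0.4, -0.2]
opening: 0.092
grip_force: 0.0
```

Call:
{"op": "arm_command", "data": {
  "fingers": [-0.2,-0.1,0,0.2,0.4,1,1,1],
  "travel": [
    [0,0,0],
    [0,0,0],
    [0,0,0],
    [0,0,0],
    [0,0,0],
    [0,0,0],
    [0,0,0],
    [0,0,0]
  ],
  "dr": [
    [0,0,0],
    [0,0,0],
    [0,0,0],
    [0,0,0],
    [0,0,0],
    [0,0,0],
    [0,0,0],
    [0,0,0]
  ],
  "squeeze": 20
}}

```text
time: 18.18
tool_pos: [0.4544, -0.244, 0.0451]
tool_rot: [3.141, 0.0, 1.57]
contact_force: [1.1, 0.4, 3.1]
opening: 0.0537
grip_force: 20.0
```

Call:
{"op": "arm_command", "data": {
  "fingers": [1,1,1],
  "travel": [
    [0,0,0],
    [0,0,0],
    [0,0,0]
  ],
  "dr": [
    [0,0,0],
    [0,0,0],
    [0,0,0]
  ]
}}

```text
time: 18.43
tool_pos: [0.4544, -0.244, 0.045]
tool_rot: [3.141, 0.0, 1.57]
contact_force: [0.3, 0.1, 5.6]
opening: 0.0535
grip_force: 20.0
```

Call:
{"op": "arm_command", "data": {
  "fingers": [1,1,1,1,1,1,1,1],
  "travel": [
    [0,0,-0.02],
    [0,0,-0.05],
    [0,0,-0.085],
    [0,0,-0.12],
    [0,0,-0.15],
    [0,0,-0.17],
    [0,0,-0.18],
    [0,0,-0.18]
  ],
  "dr": [
    [0,0,0],
    [0,0,0],
    [0,0,0],
    [0,0,0],
    [0,0,0],
    [0,0,0],
    [0,0,0],
    [0,0,0]
  ]
}}

```text
time: 19.1
tool_pos: [0.4547, -0.2442, 0.2262]
tool_rot: [3.139, 0.002, 1.57]
contact_force: [1.1, 0.6, -2.1]
opening: 0.0535
grip_force: 20.0
```

Call:
{"op": "arm_command", "data": {
  "fingers": [1,1,1,1,1,1,1,1],
  "travel": [
    [0.015,0.013,0],
    [0.035,0.03,0],
    [0.06,0.05,0],
    [0.085,0.07,0],
    [0.105,0.09,0],
    [0.12,0.1,0],
    [0.12,0.1,0],
    [0.12,0.1,0]
  ],
  "dr": [
    [0,0,0],
    [0,0,0],
    [0,0,0],
    [0,0,0],
    [0,0,0],
    [0,0,0],
    [0,0,0],
    [0,0,0]
  ]
}}

```text
time: 19.77
tool_pos: [0.5535, -0.1229, 0.2221]
tool_rot: [-3.137, -0.001, 1.572]
contact_force: [0.0, -1.3, -1.1]
opening: 0.0533
grip_force: 20.0
```

Call:
{"op": "arm_command", "data": {
  "fingers": [1,1,1],
  "travel": [
    [0,0,0],
    [0,0,0],
    [0,0,0]
  ],
  "dr": [
    [0,0,0],
    [0,0,0],
    [0,0,0]
  ]
}}

```text
time: 20.02
tool_pos: [0.5536, -0.1248, 0.2243]
tool_rot: [-3.141, -0.0, 1.569]
contact_force: [-0.2, 0.3, -1.3]
opening: 0.0536
grip_force: 20.0
```

```bash
python3 - <<'E'
from h import *
np.set_printoptions(precision=4,suppress=True)
c=read_camera("wrist");P=cloud(c);s=observe(); print(s["tool_pos"],s["tool_rot"])
pads(c); print(cap(P,.639,.056,.148))
E
```

```text
[ 0.5537 -0.1247  0.2245] [-3.1412 -0.0001  1.5686]
pad [ 320   65   27   49 1097] [334.5816  89.5169] [ 0.6334 -0.0329  0.073 ]
pad [ 314  154   45   44 1492] [335.7748 175.6079] [ 0.6416 -0.123   0.073 ]
None
```

Call:
{"op": "arm_command", "data": {
  "fingers": [1,1,1,1,1,1,1,1],
  "travel": [
    [0.015,0.015,0],
    [0.035,0.035,0],
    [0.06,0.057,0],
    [0.078,0.075,0],
    [0.0885,0.0863,0],
    [0.0885,0.0863,0],
    [0.0885,0.0863,0],
    [0.0885,0.0863,0]
  ],
  "dr": [
    [0,0,0],
    [0,0,0],
    [0,0,0],
    [0,0,0],
    [0,0,0],
    [0,0,0],
    [0,0,0],
    [0,0,0]
  ]
}}

```text
time: 20.73
tool_pos: [0.64, -0.0364, 0.2246]
tool_rot: [-3.141, 0.0, 1.569]
contact_force: [-0.8, -0.3, -1.2]
opening: 0.0539
grip_force: 20.0
```

Call:
{"op": "arm_command", "data": {
  "fingers": [1,1,1,1,1,1,1,1],
  "travel": [
    [0,0,0],
    [0,0,0.02],
    [0,0,0.04],
    [0,0,0.065],
    [0,0,0.085],
    [0,0,0.098],
    [0,0,0.1],
    [0,0,0.1]
  ],
  "dr": [
    [0,0,0],
    [0,0,0],
    [0,0,0],
    [0,0,0],
    [0,0,0],
    [0,0,0],
    [0,0,0],
    [0,0,0]
  ]
}}

```text
time: 21.4
tool_pos: [0.6399, -0.0362, 0.1243]
tool_rot: [-3.14, -0.0, 1.569]
contact_force: [0.1, 0.9, -1.5]
opening: 0.0535
grip_force: 20.0
```

Call:
{"op": "arm_command", "data": {
  "fingers": [1,1,1],
  "travel": [
    [0,0,0],
    [0,0,0],
    [0,0,0]
  ],
  "dr": [
    [0,0,0],
    [0,0,0],
    [0,0,0]
  ]
}}

```text
time: 21.65
tool_pos: [0.6412, -0.0357, 0.1262]
tool_rot: [3.139, 0.0, 1.57]
contact_force: [0.2, -0.1, -2.3]
opening: 0.0534
grip_force: 20.0
```

Call:
{"op": "arm_command", "data": {
  "fingers": [1,1,1,1,1,1,1],
  "travel": [
    [0,-0.0007,0.002],
    [0,-0.0007,0.004],
    [0,-0.0007,0.005],
    [0,-0.0007,0.006],
    [0,-0.0007,0.007],
    [0,-0.0007,0.007],
    [0,-0.0007,0.007]
  ],
  "dr": [
    [0,0,0],
    [0,0,0],
    [0,0,0],
    [0,0,0],
    [0,0,0],
    [0,0,0],
    [0,0,0]
  ]
}}

```text
time: 22.23
tool_pos: [0.6399, -0.0354, 0.1181]
tool_rot: [3.141, -0.0, 1.57]
contact_force: [-0.5, 0.9, 2.1]
opening: 0.0537
grip_force: 20.0
```

Call:
{"op": "arm_command", "data": {
  "fingers": [1,1,1],
  "travel": [
    [0,0,0.001],
    [0,0,0.001],
    [0,0,0.001]
  ],
  "dr": [
    [0,0,0],
    [0,0,0],
    [0,0,0]
  ]
}}

```text
time: 22.48
tool_pos: [0.64, -0.0355, 0.118]
tool_rot: [3.141, 0.0, 1.57]
contact_force: [-3.7, 0.1, 8.5]
opening: 0.0533
grip_force: 20.0
```

Call:
{"op": "arm_command", "data": {
  "fingers": [-0.2,-0.3,-0.4,-0.6,-0.8,-0.8,-0.8,-0.8],
  "travel": [
    [0,0,-0.001],
    [0,0,-0.001],
    [0,0,-0.001],
    [0,0,-0.001],
    [0,0,-0.001],
    [0,0,-0.001],
    [0,0,-0.001],
    [0,0,-0.001]
  ],
  "dr": [
    [0,0,0],
    [0,0,0],
    [0,0,0],
    [0,0,0],
    [0,0,0],
    [0,0,0],
    [0,0,0],
    [0,0,0]
  ]
}}

```text
time: 23.15
tool_pos: [0.6399, -0.0355, 0.1176]
tool_rot: [-3.142, -0.0, 1.57]
contact_force: [-0.4, -0.4, 0.0]
opening: 0.0822
grip_force: 0.0
```

Call:
{"op": "arm_command", "data": {
  "fingers": [-1,-1,-1,-1,-1,-1,-1,-1],
  "travel": [
    [0,0,-0.02],
    [0,0,-0.05],
    [0,0,-0.08],
    [0,0,-0.11],
    [0,0,-0.13],
    [0,0,-0.14],
    [0,0,-0.14],
    [0,0,-0.14]
  ],
  "dr": [
    [0,0,0],
    [0,0,0],
    [0,0,0],
    [0,0,0],
    [0,0,0],
    [0,0,0],
    [0,0,0],
    [0,0,0]
  ]
}}

```text
time: 23.82
tool_pos: [0.6397, -0.0354, 0.2569]
tool_rot: [-3.141, -0.0, 1.57]
contact_force: [-0.0, -0.4, -0.7]
opening: 0.0925
grip_force: 0.0
```

```bash
python3 - <<'E'
from h import *
np.set_printoptions(precision=4,suppress=True)
c=read_camera("wrist");P=cloud(c);s=observe(); print(s["tool_pos"])
print(cap(P,.6395,-.034,.168),cap(P,.6395,.056,.148),cap(P,.433,.073,.115))
E
```

```text
[ 0.6393 -0.0354  0.2559]
(2582, array([ 0.6397, -0.0324,  0.1668]), array([0.0525, 0.0524, 0.0096])) (2264, array([0.6393, 0.0559, 0.1486]), array([0.0464, 0.0451, 0.0061])) (2817, array([0.4354, 0.0755, 0.1138]), array([0.0587, 0.0581, 0.0095]))
```

Call:
{"op": "arm_command", "data": {
  "fingers": [-1,-1,-1,-1,-1,-1,-1,-1],
  "travel": [
    [0.01,-0.025,0],
    [0.03,-0.06,0],
    [0.05,-0.097,0],
    [0.07,-0.134,0],
    [0.09,-0.17,0],
    [0.107,-0.2,0],
    [0.109,-0.2055,0],
    [0.109,-0.2055,0]
  ],
  "dr": [
    [0,0,0],
    [0,0,0],
    [0,0,0],
    [0,0,0],
    [0,0,0],
    [0,0,0],
    [0,0,0],
    [0,0,0]
  ]
}}

```text
time: 24.53
tool_pos: [0.4323, 0.0746, 0.2568]
tool_rot: [-3.139, -0.0, 1.572]
contact_force: [0.3, -0.2, 0.0]
opening: 0.092
grip_force: 0.0
```

Call:
{"op": "arm_command", "data": {
  "fingers": [-1,-1,-1],
  "travel": [
    [0,0,0],
    [0,0,0],
    [0,0,0]
  ],
  "dr": [
    [0,0,0],
    [0,0,0],
    [0,0,0]
  ]
}}

```text
time: 24.78
tool_pos: [0.4355, 0.073, 0.2571]
tool_rot: [-3.141, 0.0, 1.569]
contact_force: [0.6, 0.3, -0.2]
opening: 0.0915
grip_force: 0.0
```

```bash
python3 - <<'E'
from h import *
np.set_printoptions(precision=4,suppress=True)
c=read_camera("wrist");P=cloud(c);s=observe(); print(s["tool_pos"],s["tool_rot"])
print(cap(P,.434,.074,.115))
E
```

```text
[0.4354 0.0731 0.2571] [-3.1407 -0.      1.5689]
(2257, array([0.4345, 0.0755, 0.1137]), array([0.0578, 0.0588, 0.0091]))
```

Call:
{"op": "arm_command", "data": {
  "fingers": [-1,-1,-1,-1,-1,-1,-1,-1],
  "travel": [
    [0.0003,-0.001,0.03],
    [0.0003,-0.001,0.065],
    [0.0003,-0.001,0.1],
    [0.0003,-0.001,0.135],
    [0.0003,-0.001,0.165],
    [0.0003,-0.001,0.185],
    [0.0003,-0.001,0.195],
    [0.0003,-0.001,0.195]
  ],
  "dr": [
    [0,0,0],
    [0,0,0],
    [0,0,0],
    [0,0,0],
    [0,0,0],
    [0,0,0],
    [0,0,0],
    [0,0,0]
  ]
}}

```text
time: 25.5
tool_pos: [0.4324, 0.0735, 0.0601]
tool_rot: [-3.136, -0.0, 1.569]
contact_force: [-1.9, -1.4, -0.2]
opening: 0.0915
grip_force: 0.0
```

Call:
{"op": "arm_command", "data": {
  "fingers": [-0.4,-0.4,-0.3,-0.2,0,1,1,1],
  "travel": [
    [0,0,0],
    [0,0,0],
    [0,0,0],
    [0,0,0],
    [0,0,0],
    [0,0,0],
    [0,0,0],
    [0,0,0]
  ],
  "dr": [
    [0,0,0],
    [0,0,0],
    [0,0,0],
    [0,0,0],
    [0,0,0],
    [0,0,0],
    [0,0,0],
    [0,0,0]
  ],
  "squeeze": 25
}}

```text
time: 26.17
tool_pos: [0.4341, 0.074, 0.0633]
tool_rot: [3.14, -0.0, 1.57]
contact_force: [-0.2, -0.5, 5.0]
opening: 0.0596
grip_force: 25.0
```

Call:
{"op": "arm_command", "data": {
  "fingers": [1,1,1],
  "travel": [
    [0,0,0],
    [0,0,0],
    [0,0,0]
  ],
  "dr": [
    [0,0,0],
    [0,0,0],
    [0,0,0]
  ]
}}

```text
time: 26.42
tool_pos: [0.4341, 0.074, 0.0633]
tool_rot: [3.14, -0.0, 1.57]
contact_force: [1.1, -0.6, 5.7]
opening: 0.0596
grip_force: 25.0
```

Call:
{"op": "arm_command", "data": {
  "fingers": [1,1,1,1,1,1,1,1],
  "travel": [
    [0,0,-0.02],
    [0,0,-0.05],
    [0,0,-0.085],
    [0,0,-0.12],
    [0,0,-0.15],
    [0,0,-0.18],
    [0,0,-0.195],
    [0,0,-0.195]
  ],
  "dr": [
    [0,0,0],
    [0,0,0],
    [0,0,0],
    [0,0,0],
    [0,0,0],
    [0,0,0],
    [0,0,0],
    [0,0,0]
  ]
}}

```text
time: 27.08
tool_pos: [0.4348, 0.074, 0.2607]
tool_rot: [3.135, -0.0, 1.57]
contact_force: [0.0, 0.5, -1.3]
opening: 0.0595
grip_force: 25.0
```

Call:
{"op": "arm_command", "data": {
  "fingers": [1,1,1,1,1,1,1,1],
  "travel": [
    [-0.01,0.01,0],
    [-0.03,0.03,0],
    [-0.055,0.055,0],
    [-0.083,0.083,0],
    [-0.11,0.112,0],
    [-0.14,0.14,0],
    [-0.165,0.17,0],
    [-0.185,0.19,0]
  ],
  "dr": [
    [0,0,0],
    [0,0,0],
    [0,0,0],
    [0,0,0],
    [0,0,0],
    [0,0,0],
    [0,0,0],
    [0,0,0]
  ]
}}

```text
time: 27.75
tool_pos: [0.6246, -0.1142, 0.2538]
tool_rot: [-3.138, -0.001, 1.569]
contact_force: [-0.3, -0.5, -2.0]
opening: 0.0593
grip_force: 25.0
```

Call:
{"op": "arm_command", "data": {
  "fingers": [1,1,1,1,1],
  "travel": [
    [-0.01,0.012,0],
    [-0.014,0.0165,0],
    [-0.014,0.0165,0],
    [-0.014,0.0165,0],
    [-0.014,0.0165,0]
  ],
  "dr": [
    [0,0,0],
    [0,0,0],
    [0,0,0],
    [0,0,0],
    [0,0,0]
  ]
}}

```text
time: 28.17
tool_pos: [0.639, -0.1243, 0.2571]
tool_rot: [-3.14, -0.001, 1.571]
contact_force: [-0.7, 1.1, -1.6]
opening: 0.0597
grip_force: 25.0
```

Call:
{"op": "arm_command", "data": {
  "fingers": [1,1,1,1,1,1,1,1],
  "travel": [
    [0,0,0.01],
    [0,0,0.03],
    [0,0,0.05],
    [0,0,0.075],
    [0,0,0.095],
    [0,0,0.11],
    [0,0,0.115],
    [0,0,0.115]
  ],
  "dr": [
    [0,0,0],
    [0,0,0],
    [0,0,0],
    [0,0,0],
    [0,0,0],
    [0,0,0],
    [0,0,0],
    [0,0,0]
  ]
}}

```text
time: 28.83
tool_pos: [0.6387, -0.1243, 0.1412]
tool_rot: [-3.139, -0.001, 1.571]
contact_force: [-0.5, -0.8, -1.3]
opening: 0.0596
grip_force: 25.0
```

Call:
{"op": "arm_command", "data": {
  "fingers": [1,1,1],
  "travel": [
    [0,0,0],
    [0,0,0],
    [0,0,0]
  ],
  "dr": [
    [0,0,0],
    [0,0,0],
    [0,0,0]
  ]
}}

```text
time: 29.08
tool_pos: [0.6405, -0.1252, 0.1442]
tool_rot: [3.139, 0.001, 1.57]
contact_force: [0.4, 0.1, -1.5]
opening: 0.0592
grip_force: 25.0
```

Contact is expected at about 0.1363.

Call:
{"op": "arm_command", "data": {
  "fingers": [1,1,1,1,1,1,1],
  "travel": [
    [0,0.0005,0.002],
    [0,0.0005,0.004],
    [0,0.0005,0.005],
    [0,0.0005,0.006],
    [0,0.0005,0.007],
    [0,0.0005,0.007],
    [0,0.0005,0.007]
  ],
  "dr": [
    [0,0,0],
    [0,0,0],
    [0,0,0],
    [0,0,0],
    [0,0,0],
    [0,0,0],
    [0,0,0]
  ]
}}

```text
time: 29.67
tool_pos: [0.6403, -0.1252, 0.1363]
tool_rot: [3.141, 0.0, 1.57]
contact_force: [-0.6, 0.1, 5.0]
opening: 0.0598
grip_force: 25.0
```

Call:
{"op": "arm_command", "data": {
  "fingers": [1,1,1],
  "travel": [
    [0,0,0.001],
    [0,0,0.001],
    [0,0,0.001]
  ],
  "dr": [
    [0,0,0],
    [0,0,0],
    [0,0,0]
  ]
}}

```text
time: 29.92
tool_pos: [0.6404, -0.1252, 0.1363]
tool_rot: [3.141, 0.0, 1.57]
contact_force: [-4.4, 0.9, 9.6]
opening: 0.0594
grip_force: 25.0
```

Call:
{"op": "arm_command", "data": {
  "fingers": [-0.35,-0.45,-0.55,-0.65,-0.8,-0.8,-0.8,-0.8],
  "travel": [
    [0,0,-0.001],
    [0,0,-0.001],
    [0,0,-0.001],
    [0,0,-0.001],
    [0,0,-0.001],
    [0,0,-0.001],
    [0,0,-0.001],
    [0,0,-0.001]
  ],
  "dr": [
    [0,0,0],
    [0,0,0],
    [0,0,0],
    [0,0,0],
    [0,0,0],
    [0,0,0],
    [0,0,0],
    [0,0,0]
  ]
}}

```text
time: 30.58
tool_pos: [0.6403, -0.1252, 0.1356]
tool_rot: [-3.142, -0.0, 1.57]
contact_force: [-0.1, -0.3, 0.1]
opening: 0.0828
grip_force: 0.0
```

Call:
{"op": "arm_command", "data": {
  "fingers": [-1,-1,-1,-1,-1,-1,-1,-1],
  "travel": [
    [0,0,-0.02],
    [0,0,-0.05],
    [0,0,-0.08],
    [0,0,-0.11],
    [0,0,-0.13],
    [0,0,-0.14],
    [0,0,-0.14],
    [0,0,-0.14]
  ],
  "dr": [
    [0,0,0],
    [0,0,0],
    [0,0,0],
    [0,0,0],
    [0,0,0],
    [0,0,0],
    [0,0,0],
    [0,0,0]
  ]
}}

```text
time: 31.25
tool_pos: [0.6401, -0.1251, 0.2749]
tool_rot: [-3.141, -0.0, 1.57]
contact_force: [0.9, 0.6, -0.3]
opening: 0.0918
grip_force: 0.0
```

Call:
{"op": "arm_command", "data": {
  "fingers": [-1,-1,-1,-1,-1,-1,-1,-1],
  "travel": [
    [0,-0.02,0],
    [0,-0.055,0],
    [0,-0.09,0],
    [0,-0.125,0],
    [0,-0.16,0],
    [0,-0.19,0],
    [0,-0.2,0],
    [0,-0.2,0]
  ],
  "dr": [
    [0,0,0],
    [0,0,0],
    [0,0,0],
    [0,0,0],
    [0,0,0],
    [0,0,0],
    [0,0,0],
    [0,0,0]
  ]
}}

```text
time: 31.92
tool_pos: [0.438, -0.1246, 0.2746]
tool_rot: [-3.139, -0.001, 1.569]
contact_force: [0.3, 0.5, 0.2]
opening: 0.0916
grip_force: 0.0
```

```bash
python3 - <<'E'
from h import *
np.set_printoptions(precision=4,suppress=True)
c=read_camera("top");P=cloud(c);s=observe(); print(s["time"],s["tool_pos"])
for y,h in [(-.125,.188),(-.034,.168),(.056,.148),(.15,.128)]: print(cap(P,.64,y,h,.042))
s=read_camera("scene")["color"]
cv2.imwrite("pics/end.png",np.vstack([cv2.resize(c["color"][120:250,100:380],(780,300)),cv2.resize(s[120:300,90:450],(780,300))]))
E
```

```text
31.9667 [ 0.4397 -0.1249  0.2749]
(210, array([ 0.6433, -0.1268,  0.1877]), array([0.0466, 0.0577, 0.0106]))
(265, array([ 0.6378, -0.0351,  0.1669]), array([0.0507, 0.0504, 0.0093]))
(201, array([0.6369, 0.0529, 0.1471]), array([0.0457, 0.0458, 0.0099]))
(152, array([0.6374, 0.1485, 0.1274]), array([0.0401, 0.0386, 0.0098]))
```

View pics/end.png

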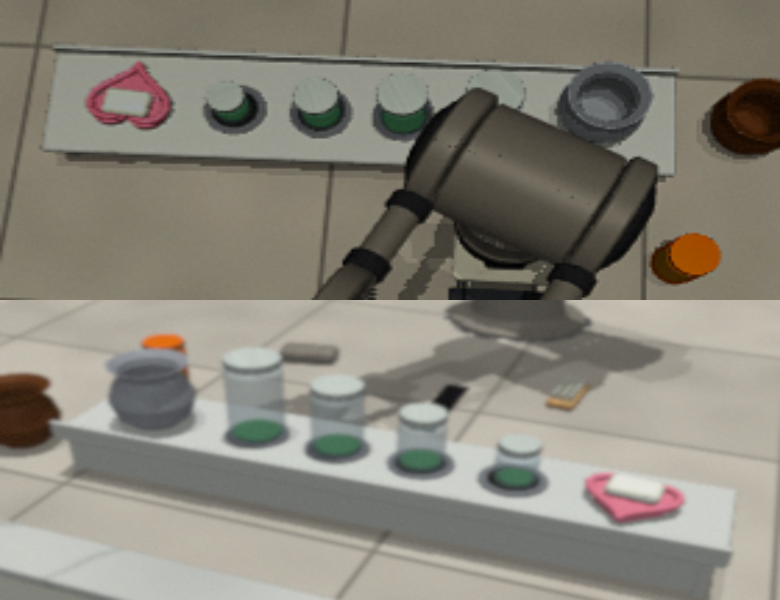

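All four jars stand upright in order of height, falling from the lota to the dish. Each is within about 3 mm of its pad centre, and the lota and dish haven't moved.

```bash
python3 -c "from cell import *; print(hand_in())"
```

```text
the job is handed in; nothing more can be done
None
```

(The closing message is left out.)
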